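Send the chalk-clogged eraser to the cleaning tub

TASK

Push the chalk-dusted eraser (orange back, pale felt) along the lectern top and off its far edge, so that it drops into the green tub below, where erasers are collected for cleaning. Do not lift it off the desk, and leave the clean blue eraser and the computer mouse where they are.

Things in the scene. Friction and masses are not known exactly. Their poses are not given: they have to be found in the camera images.
- dusty_eraser_centre (a point): Centre (17 mm up) of the dusty eraser, a loose rigid block flat on the desk: chalk-white felt base 50 x 110 x 20 mm, orange back 38 x 98 mm with white streaks; 34 mm high in all, about 90 g. Its x is the 50 mm way, y the 110 mm way, z up. It starts with its long side roughly along the desk edge (yaw within 0.25 rad); pushed straight ahead (+x), it falls within the tub's width.
- clean_eraser_centre (a point): Centre (17 mm up) of the clean eraser, a loose bystander of the same shape, size (50 x 110 x 34 mm) and axes, with black felt and a blue back. It may lie beside the dusty one, 30 mm or more away.
- mouse_centre (a point): Centre (17 mm up) of the computer mouse, a loose black bystander 98 mm (its x) by 58 mm (its y) by 34 mm high. It may lie beside the dusty eraser.
- tub: Green open tub, fixed on a lower leaf beyond the desk: outside 240 (x) x 400 (y) x 150 mm high, walls and floor 5 mm. Origin: centre of its underside, axes as the world's. Its rim is 60 mm below the desk top (z = 0, 35 mm thick). The desk ends in a straight edge along y at x = 0.67 m, 105 mm robot-side of this origin; the tub's near wall is 15 mm under the edge: no gap. It varies along y only.
Mind the look-alikes: they are no part of the job. Of the things like the part that bears dusty_eraser_centre, leave any that is purple or yellow; of the rest the larger one is meant.

How it is judged:
At the end, for the whole second after the job is handed in: The dusty eraser lies at rest inside the green tub (its centre within the tub's walls and at least 20 mm below the rim), and the clean eraser and the mouse are within 20 mm of where they started (x of dusty_eraser_centre in the frame of tub between -0.12 and 0.12 m and y of dusty_eraser_centre in the frame of tub between -0.2 and 0.2 m and z of dusty_eraser_centre in the frame of tub between 0 and 0.13 m and linear speed of dusty_eraser below 0.03 m/s and distance of each of clean_eraser_centre, mouse_centre from where it was at the start of the episode below 0.02 m); the robot touches nothing.
It fails at once if the dusty eraser is lifted or stood up (its centre rises more than 28 mm above where it lay) (height (world z) of dusty_eraser_centre above 0.045 m).
It fails at once if the clean eraser is shifted by more than 20 mm (distance of clean_eraser_centre from where it was at the start of the episode above 0.02 m).
It fails at once if the mouse is shifted by more than 20 mm (distance of mouse_centre from where it was at the start of the episode above 0.02 m).
It also fails if it takes over 29 s, if anything falls off the work surface, if the arm or the gripper's body presses on something with over 40 N, if the wrist force passes 120 N, or if a joint passes its speed limit or range.

ROBOT

A 7-joint arm with a two-finger parallel gripper is mounted at the origin on the work surface. World frame = base frame: x ahead of the robot, y to its left, z up, the work surface at z = 0. Lengths are in m, angles in rad, forces in N, time in s.
With the tool pointing down it reaches from about 0.4 to 0.85 m from the base axis. Payload 10.4 kg.
Tool frame: the origin (TCP) lies between the finger pads; the fingertips stand env.finger_overhang ahead of it and the grasp point (between the pads) lies 8 mm behind it (env.finger_overhang is the distance from the TCP to the fingertips, in m); z points along the fingers, y is the direction in which the jaws open and shut (so a half turn about z gives the same grasp; the last joint's range is limited). The gripper opens to 87 mm and grips with 3 to 60 N. Pads are 19 mm wide; open, the fingers measure 117 mm over their backs; the gripper's body (75 mm by 190 mm) begins 51 mm behind the grasp point.
Start: joints at [1.197, 0.332, -0.065, 1.46, 0.022, 1.35, -0.088], TCP at [0.215, -0.587, 0.234] pointing down, gripper open.
Joint ranges: [-2.6, 2.6], [-0.5, 2.12], [-1.47, 1.34], [0.16, 2.42], [-1.27, 4.41], [0.06, 2.06], [-2.6, 2.6]. Speed limits (rad/s): [2.22, 2.22, 2.79, 2.79, 3.14, 3.14, 3.14].

INTERFACE

Orientations are given as a unit quaternion [w, x, y, z].
In Python, from cell import env gives the robot as it stands.
- The arm moves only by the shell command python3 -m crank 'ROWS'. ROWS is JSON, a list of rows, each an object with "slide": the shift along the tool's x, y, z in mm, a list of three; "twist": the turn, a rotation vector about the tool's x, y, z in degrees, a list of three; "jaw": the opening in per cent of the stroke, from 0 (shut) to 100 (fully open). A call has 1 to 10 rows; each row is the pose to reach, as a shift and turn from the pose commanded when the call began, along the tool's axes at that moment; what a row does not reach only later rows make up. A row lasts 1/12 s, in which the tool goes at most 41.7 mm and 7.16 degrees, less where a joint would pass 70% of its speed; a pose out of reach is approached as far as the arm can. A call with a gripper value outside its range is refused whole. The fingers move at their own pace and stop on an object; the grip force is fixed at half the most. Time passes only in rows, so rows that repeat a pose let the fingers close. It gives the time, the measured TCP pose, the force and the opening at its end, in the units of the state.
- env.sense(): the state, without advancing time (a new reading comes with each control period).
- env.capture(name): name is "side" or "top"; returns the picture (480x640x3 uint8, red, green, blue); there is no depth.
- env.camera_params(name): a dict with "mtx" (3x3 intrinsics, pixels), "distortion" ([k1, k2, p1, p2, k3] as OpenCV has them; the pictures are not rectified), "R" (3x3) and "t" (3): a world point X has camera coordinates R X + t. Camera axes: x right, y down, z forward; pixel columns grow to the right and rows downward; lengths in m; the calibration is good to about 2 mm. A picture is of the moment at which its call begins. camera_params takes no time and is no camera call.
- env.sign_off(): hands the job in, once; it reports no verdict.
The state is a dict: "time": time; "joints": joint angles; "joint_vel": joint speeds; "effort": joint torques, N m; "position": TCP position; "eef_rot": TCP orientation; "ft_force": force on the tool from outside, world axes, zero at the start; "wrist_torque": the same for the moment, N m; "opening": finger opening in m.
Only numpy, scipy, OpenCV 4.12 (cv2) and the standard library are available. Lean on these libraries where they do the work, as an engineer would, in place of code of your own. Each camera call takes 0.05 s, during which the arm holds its last target. There are 200 camera calls.

## Working session

There is one attempt and no reset: what is moved stays moved. The work goes in short steps, Python scripts to look and compute and a shell command to move; the robot and the scene stay as the last step left them, time stands still between calls to the robot, and variables do not carry over. Pictures are saved under pics/ and viewed, about 8 in all and at most 12, crops included, and the job is handed in when it is done.

```bash
mkdir -p pics; ls; python3 - <<'E'
from cell import env
import cv2,numpy as np
for n in("top","side"):
    im=env.capture(n); cv2.imwrite(f"pics/{n}0.png",im[:,:,::-1])
    p=env.camera_params(n); print(n,p, -np.array(p["R"]).T@np.array(p["t"]))
print(env.sense(),env.finger_overhang)
E
```

```text
pics
top {'mtx': array([[494.61147486,   0.        , 317.59836511],
       [  0.        , 494.61147486, 250.48081875],
       [  0.        ,   0.        ,   1.        ]]), 'distortion': array([-0.12753925,  0.        ,  0.        ,  0.        ,  0.        ]), 'R': array([[ 3.09034878e-04, -9.99996985e-01,  2.43616212e-03],
       [-9.76645412e-01, -8.25243790e-04, -2.14855900e-01],
       [ 2.14857263e-01, -2.31286859e-03, -9.76642722e-01]]), 't': array([0.11300022, 0.54508216, 0.76608108])} [0.36771899 0.11522155 0.86502634]
side {'mtx': array([[556.83512504,   0.        , 319.84786454],
       [  0.        , 556.83512504, 241.40144634],
       [  0.        ,   0.        ,   1.        ]]), 'distortion': array([0.04232525, 0.        , 0.        , 0.        , 0.        ]), 'R': array([[-0.99957438, -0.02132198, -0.01991065],
       [ 0.0019881 ,  0.63112982, -0.77567467],
       [ 0.02910512, -0.77538412, -0.63081881]]), 't': array([ 0.56944718, -0.12269212,  1.06365414])} [0.53849096 0.91431691 0.58714193]
{'time': 0.1, 'joints': array([ 1.19742759,  0.33279831, -0.06467786,  1.46084095,  0.02159293,
        1.34993104, -0.08848944]), 'joint_vel': array([ 0.00056349, -0.00227154, -0.00099939, -0.00085063,  0.0011042 ,
       -0.00102454, -0.00232565]), 'effort': array([ 1.42712401e-03, -6.24547148e+01,  2.47092394e-02, -3.90719461e+01,
       -6.14312128e-02,  3.65193968e-02,  4.49815775e-05]), 'position': array([ 0.21463335, -0.58663219,  0.23284774]), 'eef_rot': array([-6.25654565e-04,  9.84658735e-01,  1.74490012e-01, -1.40993895e-04]), 'ft_force': array([-1.0021225 ,  0.48655033, -0.43305448]), 'wrist_torque': array([ 0.0229099 , -0.02478041, -0.05442902]), 'opening': 0.08689621422599814} 0.011
```

View pics/top0.png

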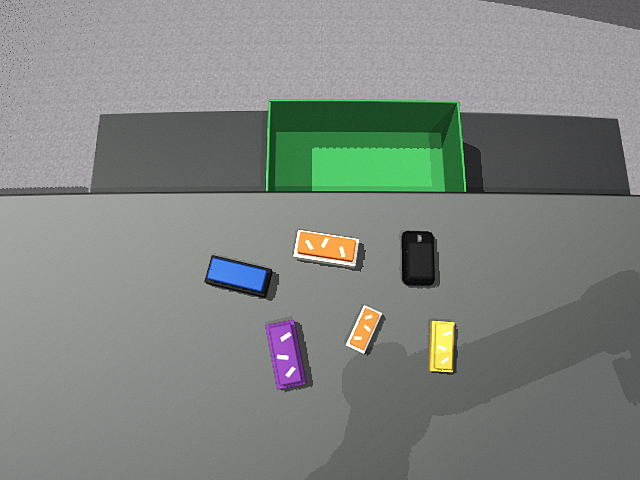

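View pics/side0.png

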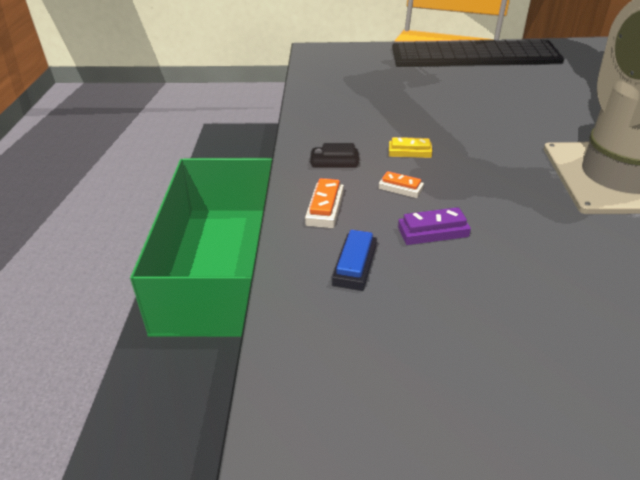

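Top view: the candidates are the large orange eraser (326,247), small orange (365,329), purple (288,354) and yellow (443,346). The larger orange one, with white felt and near the edge, fits. The blue eraser is at (238,276), the mouse at (418,258), and the tub spans columns 268–465. Next I'll measure them and confirm with a crop.

```bash
cat > h.py <<'E'
import cv2,numpy as np
from cell import env
def world(n,px,z):
    p=env.camera_params(n); R=np.array(p["R"]);C=-R.T@p["t"]
    u=cv2.undistortPoints(np.float64(px).reshape(-1,1,2),p["mtx"],p["distortion"]).reshape(-1,2)
    d=np.c_[u,np.ones(len(u))]@R
    return C+d*((z-C[2])/d[:,2])[:,None]
def pix(n,X):
    p=env.camera_params(n)
    return cv2.projectPoints(np.float64(X).reshape(-1,1,3),cv2.Rodrigues(np.array(p["R"]))[0],np.array(p["t"]),p["mtx"],p["distortion"])[0].reshape(-1,2)
E
python3 - <<'E'
from h import *
from scipy.spatial.transform import Rotation as Ro
def rect(n,m,z):
    m=cv2.morphologyEx(m.astype(np.uint8),cv2.MORPH_CLOSE,np.ones((5,5)))
    for c in cv2.findContours(m,0,1)[0]:
        if cv2.contourArea(c)>150:
            w=world(n,c.reshape(-1,2),z)[:,:2]
            r=cv2.minAreaRect((w*1000).astype(np.float32)); print(n,c.reshape(-1,2).mean(0).round(),np.round(r[0],1),np.round(r[1],1),round(r[2],1),"corners",cv2.boxPoints(r).round().tolist())
for n in("top","side"):
    im=cv2.imread(f"pics/{n}0.png"); h=cv2.cvtColor(im,cv2.COLOR_BGR2HSV); H,S,V=cv2.split(h)
    sel=np.zeros(H.shape,bool); sel[(slice(200,400) if n=="top" else slice(120,300))]=1
    print("orange");rect(n,sel&(H<20)&(S>150)&(V>120),.034)
    print("blue");rect(n,sel&(H>105)&(H<125)&(S>150)&(V>90),.034)
    if n=="top": print("dark");rect(n,sel&(V<45)&(np.arange(640)<460)[None],.02)
im=cv2.imread("pics/top0.png"); cv2.imwrite("pics/c1.png",cv2.resize(im[180:400,190:470],None,fx=2.7,fy=2.7))
print(world("top",[[268,100],[460,101],[466,192],[267,192]],-.06).round(3), world("top",[[330,193]],0))
s=env.sense();print(Ro.from_quat(s["eef_rot"],scalar_first=True).as_matrix().round(3))
E
```

```text
orange
top [364. 328.] [417.4  35.6] [25.5 65.7] 64.8 corners [[382.0, 38.0], [442.0, 10.0], [453.0, 33.0], [393.0, 61.0]]
top [326. 246.] [557.9  98.5] [96.9 39.2] 80.9 corners [[531.0, 54.0], [570.0, 48.0], [585.0, 143.0], [546.0, 149.0]]
blue
top [237. 274.] [509.1 251.9] [97.9 37.7] 76.7 corners [[480.0, 209.0], [516.0, 200.0], [539.0, 295.0], [502.0, 304.0]]
dark
top [244. 279.] [508.  251.1] [111.1  51.5] 76.7 corners [[470.0, 203.0], [520.0, 191.0], [546.0, 299.0], [496.0, 311.0]]
top [418. 258.] [540.9 -62.9] [56.6 97.9] 88.0 corners [[491.0, -89.0], [589.0, -93.0], [591.0, -36.0], [493.0, -33.0]]
orange
side [324. 196.] [558.4 107.2] [109.2  37.1] 81.7 corners [[532.0, 56.0], [569.0, 51.0], [585.0, 159.0], [548.0, 164.0]]
side [401. 180.] [421.3  57.2] [33.7 66.6] 65.5 corners [[384.0, 56.0], [445.0, 28.0], [459.0, 59.0], [398.0, 86.0]]
blue
side [354. 253.] [510.3 260.6] [106.8  38.5] 76.6 corners [[479.0, 213.0], [517.0, 204.0], [541.0, 308.0], [504.0, 317.0]]
[[ 0.892  0.216 -0.06 ]
 [ 0.894 -0.187 -0.06 ]
 [ 0.691 -0.183 -0.06 ]
 [ 0.689  0.213 -0.06 ]] [[0.66640769 0.09037196 0.        ]]
[[ 0.939  0.344 -0.   ]
 [ 0.344 -0.939  0.001]
 [-0.    -0.001 -1.   ]]
```

View pics/c1.png

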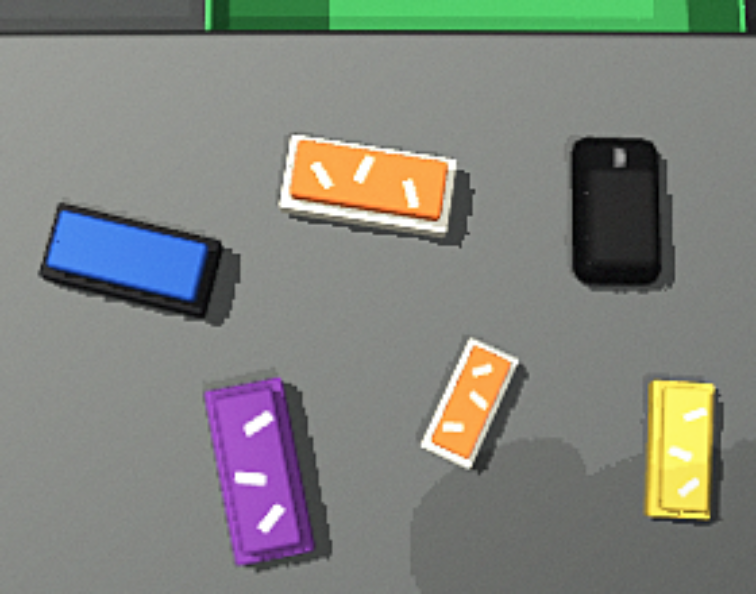

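Confirmed in the crop: the large orange eraser with white felt is at about (0.558, 0.099), yaw ≈ −9°, and its 97x39 mm back matches the given size. Tub y ≈ 0.014, so pushing along its short axis lands it inside. I'll go above a point behind it with the jaws half open (about 70 mm wide), tool x along the push.

```bash
python3 -m crank '[{"slide":[501,-557,0],"twist":[0,0,29],"jaw":50},{"slide":[501,-557,0],"twist":[0,0,29],"jaw":50},{"slide":[501,-557,0],"twist":[0,0,29],"jaw":50},{"slide":[501,-557,0],"twist":[0,0,29],"jaw":50},{"slide":[501,-557,0],"twist":[0,0,29],"jaw":50},{"slide":[501,-557,0],"twist":[0,0,29],"jaw":50},{"slide":[501,-557,0],"twist":[0,0,29],"jaw":50},{"slide":[501,-557,0],"twist":[0,0,29],"jaw":50},{"slide":[501,-557,0],"twist":[0,0,29],"jaw":50},{"slide":[501,-557,0],"twist":[0,0,29],"jaw":50}]'
cat > go.py <<'E'
import sys
from h import *
from scipy.spatial.transform import Rotation as Ro
s=env.sense();M=Ro.from_quat(s["eef_rot"],scalar_first=True).as_matrix()
t=np.array(eval(sys.argv[1]));print(s["time"],s["position"].round(4),"yaw",np.degrees(np.arctan2(M[1,0],M[0,0])).round(2),"zaxis",M[:,2].round(3),"j",s["joints"].round(2),"F",s["ft_force"].round(1),s["opening"])
print("slide",(M.T@(t-s["position"])*1000).round(1))
E
python3 go.py .494,.108,.233
```

```text
time: 0.93
position: [0.3695, -0.1999, 0.2335]
eef_rot: [0.0, 0.997, -0.078, -0.0]
ft_force: [1.3, -0.8, -0.0]
opening: 0.0438
0.9333 [ 0.3695 -0.1999  0.2335] yaw -8.91 zaxis [-0.    -0.001 -1.   ] j [ 0.79 -0.11 -0.37  1.94 -0.04  1.3  -1.3 ] F [ 1.3 -0.8 -0. ] 0.04377969714665155
slide [ 7.540e+01 -3.235e+02  3.000e-01]
```

```bash
python3 -m crank '[{"slide":[75,-323,0],"twist":[0,0,0],"jaw":50},{"slide":[75,-323,0],"twist":[0,0,0],"jaw":50},{"slide":[75,-323,0],"twist":[0,0,0],"jaw":50},{"slide":[75,-323,0],"twist":[0,0,0],"jaw":50},{"slide":[75,-323,0],"twist":[0,0,0],"jaw":50},{"slide":[75,-323,0],"twist":[0,0,0],"jaw":50},{"slide":[75,-323,0],"twist":[0,0,0],"jaw":50},{"slide":[75,-323,0],"twist":[0,0,0],"jaw":50},{"slide":[75,-323,0],"twist":[0,0,0],"jaw":50},{"slide":[75,-323,0],"twist":[0,0,0],"jaw":50}]'
python3 go.py .494,.108,.019
```

```text
time: 1.77
position: [0.4932, 0.108, 0.233]
eef_rot: [-0.001, 0.997, -0.075, -0.001]
ft_force: [-0.4, -0.6, -0.0]
opening: 0.0434
1.7667 [0.4932 0.108  0.233 ] yaw -8.64 zaxis [-0.001  0.001 -1.   ] j [ 0.42  0.13 -0.78  1.74  0.09  1.31 -2.1 ] F [-0.4 -0.6 -0. ] 0.04344930495480307
slide [1.10e+00 1.00e-01 2.14e+02]
```

```bash
python3 -m crank '[{"slide":[1,0,40],"twist":[0,0,0],"jaw":50},{"slide":[1,0,80],"twist":[0,0,0],"jaw":50},{"slide":[1,0,120],"twist":[0,0,0],"jaw":50},{"slide":[1,0,150],"twist":[0,0,0],"jaw":50},{"slide":[1,0,175],"twist":[0,0,0],"jaw":50},{"slide":[1,0,195],"twist":[0,0,0],"jaw":50},{"slide":[1,0,205],"twist":[0,0,0],"jaw":50},{"slide":[1,0,213],"twist":[0,0,0],"jaw":50},{"slide":[1,0,213],"twist":[0,0,0],"jaw":50}]'
python3 go.py .524,.1035,.019
python3 - <<'E'
from h import *
a=env.capture("top")[150:400,180:480,::-1];b=env.capture("side")[100:300,220:480,::-1]
a=cv2.resize(a,(400,333));b=cv2.resize(b,(400,308))
o=np.zeros((333,800,3),np.uint8);o[:,:400]=a;o[:308,400:]=b;cv2.imwrite("pics/d1.png",o)
E
```

```text
time: 2.52
position: [0.4939, 0.1044, 0.0198]
eef_rot: [0.0, 0.997, -0.078, -0.001]
ft_force: [-0.5, -0.1, 1.0]
opening: 0.0435
2.5167 [0.4939 0.1044 0.0198] yaw -8.95 zaxis [-0.001 -0.001 -1.   ] j [ 0.32  0.4  -0.7   1.95  0.33  0.9  -2.28] F [-0.5 -0.1  1. ] 0.043483750716456826
slide [29.8 -3.8  0.7]
```

View pics/d1.png

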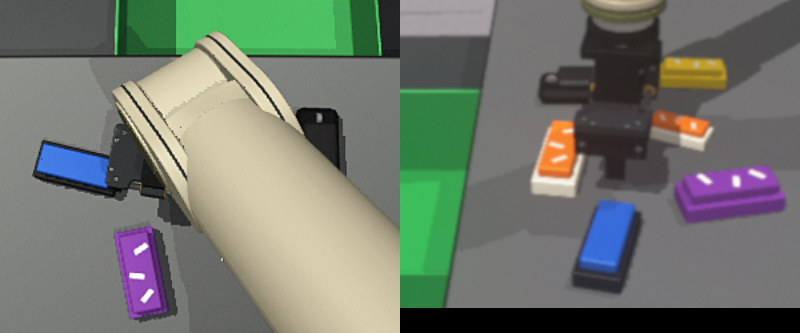

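The fingers are down behind the orange eraser's long face, clear of the others. Now pushing.

```bash
python3 -m crank '[{"slide":[12,-3,0],"twist":[0,0,0],"jaw":50},{"slide":[22,-4,0],"twist":[0,0,0],"jaw":50},{"slide":[30,-4,0],"twist":[0,0,0],"jaw":50},{"slide":[38,-4,0],"twist":[0,0,0],"jaw":50},{"slide":[46,-4,0],"twist":[0,0,0],"jaw":50},{"slide":[54,-4,0],"twist":[0,0,0],"jaw":50},{"slide":[62,-4,0],"twist":[0,0,0],"jaw":50},{"slide":[70,-4,0],"twist":[0,0,0],"jaw":50},{"slide":[78,-4,0],"twist":[0,0,0],"jaw":50},{"slide":[86,-4,0],"twist":[0,0,0],"jaw":50}]'
python3 go.py .700,.076,.019
python3 - <<'E'
from h import *
b=env.capture("side")[100:300,180:440,::-1]
cv2.imwrite("pics/d2.png",cv2.resize(b,None,fx=2.5,fy=2.5))
E
```

```text
time: 3.45
position: [0.5808, 0.0959, 0.0205]
eef_rot: [0.0, 0.997, -0.078, -0.0]
ft_force: [-0.9, -0.2, 1.4]
opening: 0.0434
3.45 [0.5808 0.0959 0.0205] yaw -8.9 zaxis [-0. -0. -1.] j [ 0.28  0.55 -0.65  1.74  0.39  0.98 -2.25] F [-0.9 -0.2  1.4] 0.043391096758849834
slide [120.9   1.2   1.5]
```

View pics/d2.png

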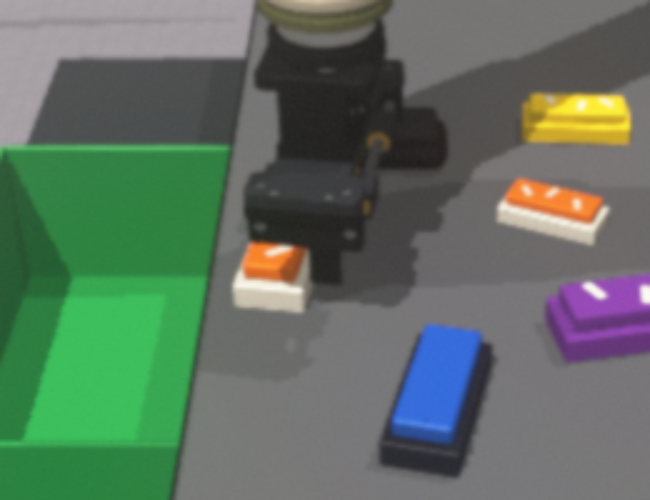

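The eraser moves squarely ahead of the fingers and the blue one is untouched. I'll push on over the edge.

```bash
python3 -m crank '[{"slide":[10,0,0],"twist":[0,0,0],"jaw":50},{"slide":[22,0,0],"twist":[0,0,0],"jaw":50},{"slide":[34,0,0],"twist":[0,0,0],"jaw":50},{"slide":[46,0,0],"twist":[0,0,0],"jaw":50},{"slide":[58,0,0],"twist":[0,0,0],"jaw":50},{"slide":[70,0,0],"twist":[0,0,0],"jaw":50},{"slide":[84,0,0],"twist":[0,0,0],"jaw":50},{"slide":[98,0,0],"twist":[0,0,0],"jaw":50},{"slide":[112,0,0],"twist":[0,0,0],"jaw":50},{"slide":[122,0,0],"twist":[0,0,0],"jaw":50}]'
python3 go.py .60,.09,.15
python3 - <<'E'
from h import *
b=env.capture("side")[100:360,120:440,::-1]
cv2.imwrite("pics/d3.png",cv2.resize(b,None,fx=2.2,fy=2.2))
E
```

```text
time: 4.33
position: [0.7017, 0.0766, 0.0203]
eef_rot: [0.0, 0.997, -0.078, 0.0]
ft_force: [0.3, 0.2, 0.7]
opening: 0.0437
4.3333 [0.7017 0.0766 0.0203] yaw -8.93 zaxis [ 0. -0. -1.] j [ 0.22  0.76 -0.59  1.39  0.44  1.12 -2.16] F [0.3 0.2 0.7] 0.043662405446506604
slide [-102.5    2.6 -129.7]
```

View pics/d3.png

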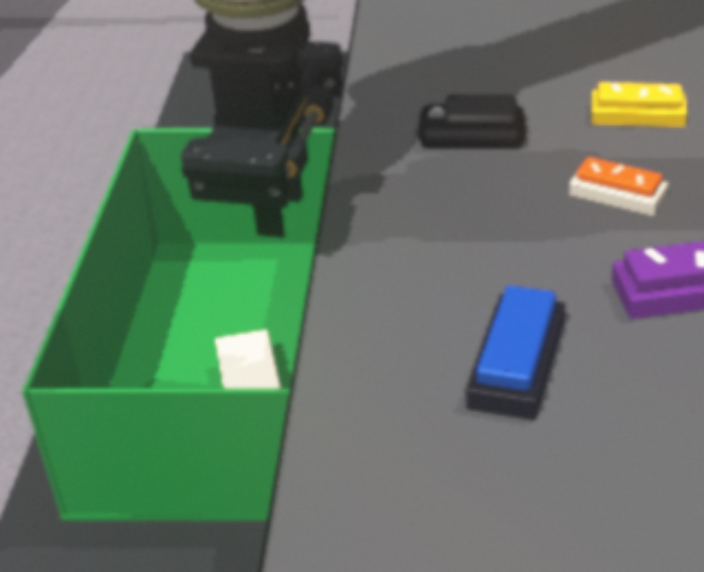

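The eraser lies felt-up in the tub and the bystanders are in place. I'll raise the hand clear and check.

```bash
python3 -m crank '[{"slide":[0,0,-40],"twist":[0,0,0],"jaw":50},{"slide":[0,0,-80],"twist":[0,0,0],"jaw":50},{"slide":[0,0,-120],"twist":[0,0,0],"jaw":50},{"slide":[-40,40,-130],"twist":[0,0,0],"jaw":50},{"slide":[-70,80,-130],"twist":[0,0,0],"jaw":50},{"slide":[-90,120,-130],"twist":[0,0,0],"jaw":50},{"slide":[-100,160,-130],"twist":[0,0,0],"jaw":50},{"slide":[-100,200,-130],"twist":[0,0,0],"jaw":50},{"slide":[-100,230,-130],"twist":[0,0,0],"jaw":50},{"slide":[-100,230,-130],"twist":[0,0,0],"jaw":50}]'
python3 - <<'E'
from h import *
o=[]
for n in("top","side"):
    im=env.capture(n)[:,:,::-1].copy(); cv2.imwrite(f"pics/{n}1.png",im)
    im0=cv2.imread(f"pics/{n}0.png")
    def bl(i):
        H,S,V=cv2.split(cv2.cvtColor(i,cv2.COLOR_BGR2HSV));m=(H>105)&(H<125)&(S>150)&(V>70);y,x=np.nonzero(m);return x.mean(),y.mean(),m.sum()
    print(n,"blue",np.round(bl(im0),1),np.round(bl(im),1)); o.append(cv2.resize(im,(400,300)))
cv2.imwrite("pics/end.png",np.hstack(o)); print(env.sense()["time"],env.sense()["position"])
E
```

```text
time: 5.22
position: [0.5637, -0.1429, 0.1504]
eef_rot: [0.002, 0.997, -0.082, -0.0]
ft_force: [0.5, -0.6, 0.0]
opening: 0.0436
top blue [ 236.7  274.3 1259. ] [ 236.8  274.3 1260. ]
side blue [ 354.2  253.4 1112. ] [ 354.2  253.4 1132. ]
5.3167 [ 0.56494575 -0.13887704  0.15038204]
```

View pics/end.png

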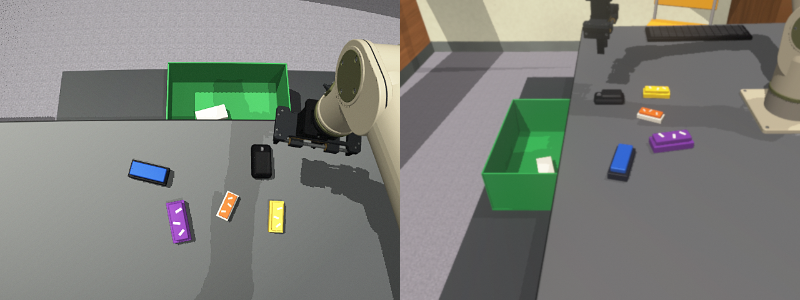

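```bash
python3 - <<'E'
from h import *
for n,sl in(("top",(slice(150,193),slice(270,460))),("side",(slice(150,345),slice(130,290)))):
    old=cv2.imread(f"pics/{n}1.png");new=env.capture(n)[:,:,::-1]
    for im in(old,new):
        m=np.zeros((480,640),bool);m[sl]=1
        H,S,V=cv2.split(cv2.cvtColor(np.ascontiguousarray(im),cv2.COLOR_BGR2HSV));m&=(S<60)&(V>150)
        y,x=np.nonzero(m);print(n,m.sum(),x.mean().round(1),y.mean().round(1),x.min(),x.max(),y.min(),y.max())
    print([(z,world(n,[[x.mean(),y.mean()]],z).round(3)[0,:2]) for z in(-.171,-.13,-.1)])
d=[cv2.cvtColor(cv2.imread(f"pics/top{i}.png")[225:292,395:437],6).astype(int)<40 for i in(0,1)]
print("mouse",[np.round([a.mean() for a in np.nonzero(m)],1) for m in d])
env.sign_off();print(env.sense()["time"],env.sense()["ft_force"])
E
```

```text
top 910 339.5 180.7 312 364 167 190
top 911 339.6 180.7 312 442 167 190
[(-0.171, array([0.754, 0.064])), (-0.13, array([0.739, 0.066])), (-0.1, array([0.728, 0.067]))]
side 4183 160.5 203.5 130 246 150 306
side 4181 160.5 203.4 130 246 150 306
[(-0.171, array([ 0.954, -0.161])), (-0.13, array([ 0.932, -0.103])), (-0.1, array([ 0.915, -0.061]))]
mouse [array([33.3, 21.6]), array([33.8, 21.8])]
the job is handed in; nothing more can be done
the job is handed in; nothing more can be done
```

I pushed the dusty eraser (the larger orange one) along its short axis with the half-open fingers, off the far edge and into the green tub. Then I lifted the hand clear to z ≈ 0.15 m, touching nothing, and handed the job in at about 5.4 s; no verdict is reported.

**Eraser:** both views show it felt-up in the tub. Assuming it lies flat on the floor, the top camera puts its visible part near x ≈ 0.75, y ≈ 0.065 m, inside the walls. Two pictures about 0.1 s apart show it still. The desk edge hides part of it from that camera.

**Bystanders:** the clean blue eraser moved 0.1 px or less in both views. The mouse moved about 0.5 px in the top view, roughly 1 mm. Readings at the end of each move showed no more than about 2 N on the wrist.

**Failed check:** the side-camera position check on the eraser gave nothing useful, because its colour mask also picked up the grey floor. The eraser's height in the tub is therefore judged from the pictures, not measured.

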